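# Start a lid knob cleanly on its thread

## Task

Take the loose lid knob out of its tray and set it down over the boss in the middle of the pan's lid, its grip bar pointing at the little vent pipe. Resting it lightly on the thread, turn it backwards (anticlockwise from above) until it drops into the start of the thread with a click, then turn it forwards (clockwise) until its rim sits flush on the lid, and let go. Feel your way and do not force it, as the thread strips if the knob is leaned on hard, and leave the other things where they are.

Things in the scene. Friction and masses are not known exactly. Their poses are not given: they have to be found in the camera images.
- knob_center (a point): centre (half-way up) of the loose blue plastic lid knob: 90 g, 59 mm tall, 52 mm across, standing upright. z is its screw axis, x runs along its grip bar. Lower part: a hollow round skirt 31 mm high (inner width 44 mm, closed above, open below), rim 29.5 mm below this point. Inside, in line with the bar's two ends, are two lugs, undersides 6 mm above the rim; half a turn makes no difference.
- knob_bar (a point): centre of the knob's straight grip bar, on the screw axis: 46 mm long (x), 18 mm thick (y), 28 mm high; it stands on the skirt's flat top, which lies 14 mm below this point
- seat (a point): point on the lid's flat top (176 mm across, 88 mm above the work surface) in the middle of the boss; z up, x points at the vent pipe. From the click, turning the knob forwards (clockwise from above) lets it sink 3.5 mm in 55 to 75 degrees until its rim meets the lid here; a hard stop ends the thread at about 100 degrees. It does not pull: follow it down with light pressure.
- thread_top (a point): on the boss axis, level with the flat top of its two-start thread (17.5 mm above the lid, 38 mm wide). With the bar along this x axis the lugs land on that flat (rim 11.5 mm above the lid). 18 to 77 degrees backwards (not known closer) both lugs come over openings about 15 degrees long and the knob can go down 8 mm: the click. Farther back is a stop. Forwards from the flat is only a stop rib.
- boss_tip (a point): tip of the boss, an aluminium post 23.6 mm wide, its last 7 mm tapered to 17 mm, 26 mm above the lid; the knob goes over it with about 2 mm of play sideways
- vent (a point): top of the vent pipe, a brass tube 12 mm wide and 14 mm high on the lid, 66 mm from the boss axis
- pan: the pan with its lid and boss, all fixed: 192 mm across, lid top at 88 mm; origin at the centre of its underside, x towards the vent pipe, a black handle out to 240 mm along -x. The thread is stripped by 50 N between knob and boss or lid, or about 0.8 N m of twist against a stop; 3 to 10 N is enough.
- tray: fixed clear tray, 130 mm (x) by 150 mm (y), walls 18 mm high and 3 mm thick, floor 3 mm; the knob stands in it. Origin under its centre.
- weight0_center (a point): bystander: steel whistle weight, 32 mm wide, 44 mm high, in a second clear tray; centre
- weight1_center (a point): bystander: the other steel whistle weight, alike; centre
- spoon_rest: bystander: round white ceramic spoon rest, 90 mm across and 18 mm high, on the ledge; origin at the centre of its underside
Not all that is in view belongs to the job. Leave any yellow look-alike of the part that bears knob_center alone.

How it is judged:
By the outcome, as a careful person would: the job done as asked, in the order asked, and still so for the second after the job is handed in, with the robot touching nothing.
It also fails if it takes over 72 s, if anything falls off the work surface, if the arm or the gripper's body presses on something with over 40 N, if the wrist force passes 120 N, or if a joint passes its speed limit or range.

## Robot

A 7-joint arm with a two-finger parallel gripper is mounted at the origin on the work surface. World frame = base frame: x ahead of the robot, y to its left, z up, the work surface at z = 0. Lengths are in mm, angles in rad, forces in N, time in s.
With the tool pointing down it reaches from about 400 to 875 mm from the base axis. Payload 4.4 kg.
Tool frame: the origin (TCP) lies at the very end of the fingers, on their centre line; the grasp point (between the pads) lies 19 mm behind it; z points along the fingers, y is the direction in which the jaws open and shut (so a half turn about z gives the same grasp; the last joint's range is limited). The gripper opens to 85 mm and grips with 20 to 120 N. Pads are 22 mm wide; open, the fingers measure 114 mm over their backs; the gripper's body (76 mm by 85 mm) begins 54 mm behind the grasp point. The pads swing forward as they close: fully open they stand 13 mm farther back than shut.
Start: joints at [-1.358, 0.628, 0.038, 1.517, -0.027, 0.996, -0.02], TCP at [178.857, 624.922, 231.313] pointing down, gripper open.
Joint ranges: [-3.06, 3.06], [-0.37, 2.12], [-1.25, 1.32], [0.18, 2.47], [-1.1, 4.24], [0.23, 1.98], [-2.94, 2.94]. Speed limits (rad/s): [2.57, 2.57, 3.14, 3.14, 3.14, 3.14, 3.14].

## Interface

Orientations are given as [roll, pitch, yaw] about the fixed x, y, z axes, in that order (R = Rz(yaw) Ry(pitch) Rx(roll)).
In Python, from cell import ctrl gives the robot as it stands.
- The arm moves only by the shell command python3 -m crank 'ROWS' [OPENING]. ROWS is JSON, a list that holds one entry, the list of rows, each a list of 6 numbers: the shift along the tool's x, y, z in units of 30 mm (1.0 is 30 mm), then the turn, a rotation vector about the tool's x, y, z in units of 6 degrees (1.0 is 6 degrees). In form: [[[tx, ty, tz, rx, ry, rz], ...]]. A call has 1 to 12 rows; each row shifts and turns the pose as measured when the row begins, along the tool's axes as they then stand; what a row does not reach is not made up. A row lasts 1/12 s, in which the tool goes at most 41.7 mm and 7.16 degrees, less where a joint would pass 70% of its speed; a pose out of reach is approached as far as the arm can. A call is refused whole if a number of a shift passes 1 or a number of a turn 1, either way. A call with a gripper value outside its range is refused whole. OPENING is the gripper command: -1 is fully open, 1 is shut, values between are in proportion, set as the call begins (- or left out, the last holds). The fingers move at their own pace and stop on an object; the grip force is fixed at half the most. Time passes only in rows, so rows that do not move let the fingers close. It gives the time, the measured TCP pose, the force and the opening at its end, in the units of the state.
- ctrl.read_state(): the state, without advancing time (a new reading comes with each control period).
- ctrl.get_image(name): name is "side" or "top"; returns a dict with "color" (400x640x3 uint8, red, green, blue), "depth" (400x640 float32, mm along the optical axis (not along the pixel's ray), 0 where there is no reading), "camera_matrix" (3x3 intrinsics, pixels), "k1" (the pictures are not rectified: a ray, as slopes to the right and down, at radius r is drawn at 1 + k1 r^2 times it, then the intrinsics apply), "R" (3x3) and "t" (3): a world point X has camera coordinates R X + t. Camera axes: x right, y down, z forward; pixel columns grow to the right and rows downward; lengths in mm; the calibration is good to about 2 mm. A picture is of the moment at which its call begins.
- ctrl.finish_job(): hands the job in, once; it reports no verdict.
Trained networks look in a picture, given as the dict that the camera call returned (one of the last four; its "shot" number tells which), for a name from the list of things; names that differ only in an ending like _2 or _b are one class to them, and where a whole thing is asked for, a point or a joint stands for the part that bears it (a point fixed in the world has none). Each returns a list of dicts, best first, with "conf" (0 to 1); they miss things now and then, are a little off and sometimes report something else, mostly with a low value. They report only what shows in the picture. A call takes as long as a camera call. They do not tell look-alikes from the thing itself.
- ctrl.search_frame(query, picture): "extent" ([centre column, centre row, width, height] in pixels, round what is visible of it).
The state is a dict: "clock": time; "qpos": joint angles; "qd": joint speeds; "tau": joint torques, N m; "eef_pos": TCP position; "tool_rot": TCP orientation; "force": force on the tool from outside, world axes, zero at the start; "torque": the same for the moment, N m; "width": finger opening in mm.
Only numpy, scipy, OpenCV 4.12 (cv2) and the standard library are available. Lean on these libraries where they do the work, as an engineer would, in place of code of your own. Each camera call takes 0.05 s, during which the arm holds its last target. There are 200 camera calls.

## Working session

There is one attempt and no reset: what is moved stays moved. The work goes in short steps, Python scripts to look and compute and a shell command to move; the robot and the scene stay as the last step left them, time stands still between calls to the robot, and variables do not carry over. Pictures are saved under pics/ and viewed, about 8 in all and at most 12, crops included, and the job is handed in when it is done.

```bash
ls; mkdir -p pics; cat > h.py <<'E'
import numpy as np, cv2
from cell import ctrl
def rays(im,px):
    K=np.array(im["camera_matrix"]);k=im["k1"]
    d=(np.array(px,float).reshape(-1,2)-K[:2,2])/K[[0,1],[0,1]]
    u=d.copy()
    for _ in range(20): u=d/(1+k*(u**2).sum(1,keepdims=True))
    return np.c_[u,np.ones(len(u))]
def world_z(im,px,z):
    R=np.array(im["R"]);t=np.array(im["t"]);r=rays(im,px)@R;c=-R.T@t
    return c+r*((z-c[2])/r[:,2])[:,None]
def cloud(im):
    h,w=im["depth"].shape;v,u=np.mgrid[:h,:w]
    r=rays(im,np.c_[u.ravel(),v.ravel()]);P=(r*im["depth"].reshape(-1,1)-np.array(im["t"]))@np.array(im["R"])
    P[im["depth"].ravel()==0]=np.nan
    return P.reshape(h,w,3)
def proj(im,X):
    p=np.array(im["R"])@np.array(X,float)+im["t"];s=p[:2]/p[2];s=s*(1+im["k1"]*(s@s));K=np.array(im["camera_matrix"])
    return K[:2,:2]@s+K[:2,2]
E
python3 - <<'E'
from h import *
ims=[]
for n in("top","side"):
    im=ctrl.get_image(n);C=cloud(im);ims.append(im["color"])
    for q in("knob_center","vent","boss_tip","pan","tray","weight0_center","spoon_rest"):
        for r in ctrl.search_frame(q,im)[:3]:
            c,ro,w,h=r["extent"];print(n,q,round(r["conf"],2),np.round(r["extent"]),np.round(C[int(np.clip(ro,0,399)),int(np.clip(c,0,639))]))
    cv2.imwrite(f"pics/{n}.png",im["color"][:,:,::-1])
print(ctrl.read_state())
E
```

```text
pics
top knob_center 0.76 [284. 162.  22.  24.] [605. 193.  60.]
top knob_center 0.73 [276. 297.  23.  22.] [316. 217.  59.]
top knob_center 0.6 [455. 204. 134. 120.] [ 505. -168.   88.]
top vent 0.86 [457. 204. 136. 113.] [nan nan nan]
top boss_tip 0.94 [456. 204. 137. 116.] [ 505. -172.   87.]
top boss_tip 0.75 [334. 122.  35.  35.] [707.  78.   3.]
top pan 0.92 [458. 204. 132. 117.] [ 505. -175.   86.]
top tray 0.81 [284. 228.  76.  68.] [463. 195.  61.]
top weight0_center 0.46 [201. 217.  17.  17.] [489. 377.  46.]
top spoon_rest 0.61 [335. 122.  40.  36.] [708.  78.   6.]
side knob_center 0.93 [257. 236.  26.  32.] [601. 205.  29.]
side knob_center 0.91 [311. 270.  28.  34.] [463. 206.  40.]
side knob_center 0.76 [375. 332.  36.  37.] [306. 227.  30.]
side vent 0.68 [413. 155. 142.  80.] [ 459. -121.   88.]
side boss_tip 0.79 [413. 155. 144.  77.] [ 458. -124.   89.]
side boss_tip 0.36 [266. 181.  39.  27.] [710.  68.   6.]
side pan 0.87 [412. 153. 141.  81.] [ 464. -126.   90.]
side weight0_center 0.77 [230. 338.  23.  27.] [483. 385.  33.]
side spoon_rest 0.69 [411. 153. 146.  81.] [ 464. -126.   90.]
side spoon_rest 0.55 [267. 181.  41.  25.] [708.  68.   4.]
{'clock': 0.8, 'qpos': array([-1.35783568,  0.62834869,  0.03847319,  1.5173932 , -0.02700958,
        0.99633029, -0.01998873]), 'qd': array([ 0.00027956,  0.00218064,  0.00015555,  0.00055507,  0.00051437,
        0.00027862, -0.0001625 ]), 'tau': array([-3.52295756e-04, -5.63212860e+01,  1.22494999e+00, -1.93766946e+01,
        1.07123857e-02,  1.65717167e-03,  1.31300368e-05]), 'eef_pos': array([178.815855  , 624.93220423, 231.34838731]), 'tool_rot': array([ 3.14155595e+00, -6.33016138e-05,  2.86283490e+00]), 'force': array([-0.49522518, -0.60014765, -0.93466127]), 'torque': array([ 0.0210875 ,  0.01563615, -0.01067052]), 'width': 85.27718301470098}
```

```bash
python3 - <<'E'
import cv2,numpy as np
t=cv2.imread("pics/top.png");s=cv2.imread("pics/side.png")
a=cv2.resize(t[80:330,170:570],(800,500));cv2.imwrite("pics/t2.png",a)
cv2.imwrite("pics/s2.png",cv2.resize(s[90:370,180:530],(750,600)))
E
```

```text
(no output)
```

View pics/t2.png

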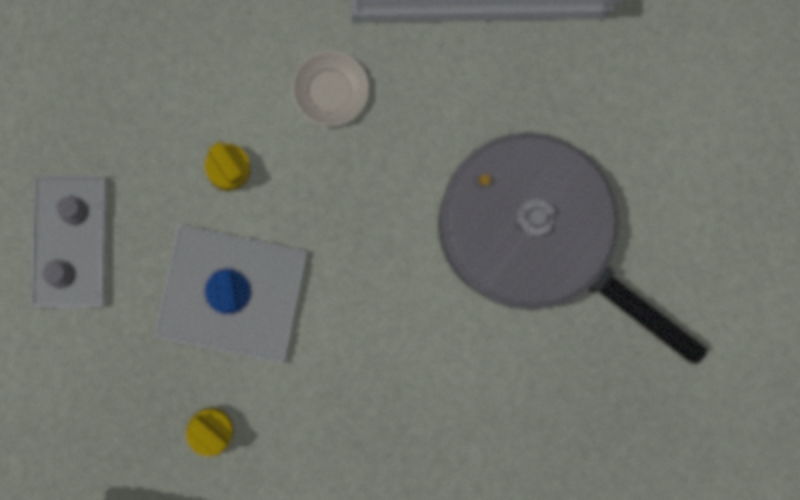

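View pics/s2.png

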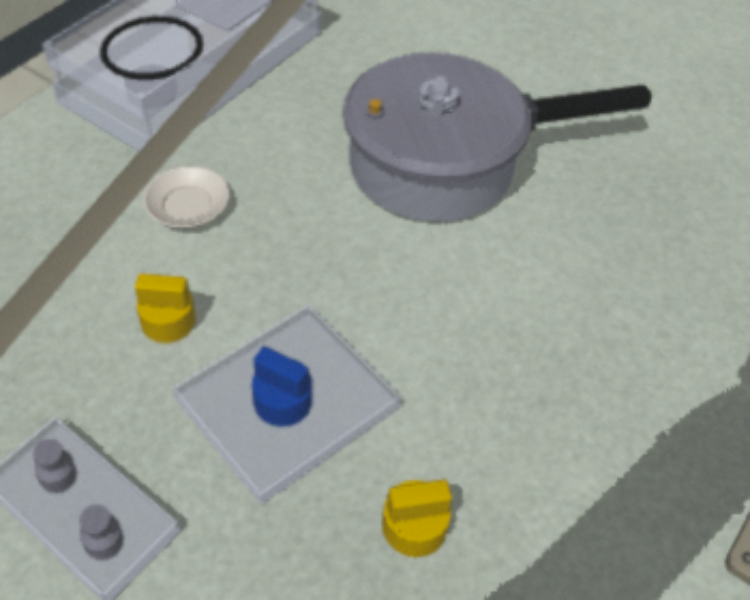

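```bash
cat >> h.py <<'E'
def blue(im):
    hsv=cv2.cvtColor(im["color"],cv2.COLOR_RGB2HSV)
    return (hsv[...,0]>100)&(hsv[...,0]<130)&(hsv[...,1]>130)
def axis2(p):
    p=p-p.mean(0);w,v=np.linalg.eigh(np.cov(p.T[:2]));return np.degrees(np.arctan2(v[1,1],v[0,1])),np.sqrt(w)
E
python3 - <<'E'
from h import *
for n in("top","side"):
    im=ctrl.get_image(n);C=cloud(im);R=np.array(im["R"]);print(n,"cam",-R.T@im["t"],np.diag(im["camera_matrix"]),im["k1"])
    m=blue(im);P=C[m];print("blue",m.sum(),np.nanpercentile(P,[2,50,98],axis=0).round(0).tolist())
    T=P[P[:,2]>50];print(" bar",len(T),T.mean(0).round(1),axis2(T))
    S=P[(P[:,2]<40)&(P[:,2]>25)];print(" skirt",len(S),S.mean(0).round(1) if len(S) else '')
    u=cv2.fitEllipse(np.argwhere(m)[:,::-1][cv2.convexHull(np.argwhere(m)[:,::-1].astype(np.int32),returnPoints=False).ravel()].astype(np.float32));print(" ell",u, world_z(im,[u[0]],31))
    d=(np.abs(C[...,0]-505)<110)&(np.abs(C[...,1]+172)<110)&(C[...,2]>80);L=C[d]
    lid=L[np.abs(L[:,2]-88)<4]; print(" lid",len(lid),lid.min(0),lid.max(0),cv2.minEnclosingCircle(lid[:,:2].astype(np.float32)))
    B=L[(L[:,2]>97)&(np.hypot(L[:,0]-505,L[:,1]+172)<40)];print(" boss",len(B),B.mean(0) if len(B) else '',B.max(0) if len(B) else '')
    hsv=cv2.cvtColor(im["color"],cv2.COLOR_RGB2HSV);o=(hsv[...,0]<20)&(hsv[...,1]>110)&d
    o=cv2.dilate(o.astype(np.uint8),np.ones((3,3)))>0
    o=(hsv[...,0]>5)&(hsv[...,0]<22)&(hsv[...,1]>110)
    o[:, :380 if n=="top" else 330]=0
    q=np.argwhere(o)[:,::-1];print(" vent px",len(q),q.mean(0),world_z(im,[q.mean(0)],100))
    if n=="side":
        for p in((250,150),(220,200)):print("rod",C[p[1],p[0]],im["depth"][p[1],p[0]])
        for p in((190,240),(200,225),(230,190),(260,155)):print(p,C[p[1],p[0]],im["color"][p[1],p[0]])
E
```

```text
top cam [ 439.94664171  131.88355171 1029.17999313] [446.99081912 446.99081912   1.        ] -0.0034868877768490215
blue 357 [[446.0, 177.0, 32.0], [467.0, 197.0, 40.0], [487.0, 219.0, 65.0]]
 bar 173 [467.1 197.1  61.9] (np.float64(-171.70654737421845), array([ 5.31246238, 12.64099733]))
 skirt 177 [466.7 197.9  34.7]
 ell ((283.2982482910156, 225.2016143798828), (20.780561447143555, 21.356002807617188), 97.4507064819336) [[467.41161518 198.54831761  31.        ]]
 lid 4741 [ 441.81524031 -222.42476513   84.01290068] [614.98106373 -62.01734324  91.99600351] ((534.8305053710938, -129.84243774414062), 94.43663024902344)
 boss 27 [ 525.95840262 -142.0595761   103.59658882] [ 535.786212   -134.19992865  110.27519779]
 vent px 20 [412.  169.5] [[576.3921706  -78.52946802 100.        ]]
side cam [164.56433938 529.32511001 700.56266922] [439.85983663 439.85983663   1.        ] -0.09077423547691144
blue 777 [[441.0, 190.0, 7.0], [459.0, 207.0, 36.0], [486.0, 224.0, 63.0]]
 bar 277 [464.  201.1  59.6] (np.float64(-172.14913469373124), array([ 5.21899987, 13.28827873]))
 skirt 283 [460.2 206.7  33. ]
 ell ((448.54571533203125, 83.381103515625), (94.5466537475586, 498.778076171875), 35.76350021362305) [[ 561.86560615 -503.66316691   31.        ]]
 lid 2913 [ 439.38269902 -218.98181966   84.00775964] [614.86019431 -62.02076857  91.98162653] ((532.11669921875, -128.61985778808594), 92.9676742553711)
 boss 9 [ 521.53893344 -139.35151573  106.20756711] [ 526.00157451 -134.48086138  107.63258258]
 vent px 28 [354.71428571 139.        ] [[574.88459465 -76.7516891  100.        ]]
rod [783.76098041  40.96010214  36.90328492] 1011.57544
rod [nan nan nan] 0.0
(190, 240) [nan nan nan] [120 119 105]
(200, 225) [nan nan nan] [118 113 101]
(230, 190) [nan nan nan] [118 113 100]
(260, 155) [nan nan nan] [117 113  98]
```

```bash
python3 - <<'E'
from h import *
from scipy.optimize import least_squares
for n in("top","side"):
    im=ctrl.get_image(n);C=cloud(im)
    r=np.hypot(C[...,0]-528,C[...,1]+140)
    m=((r<115)&(np.abs(C[...,2]-88)<5)).astype(np.uint8)
    m=cv2.morphologyEx(m,cv2.MORPH_CLOSE,np.ones((9,9)));m=cv2.morphologyEx(m,cv2.MORPH_OPEN,np.ones((5,5)))
    c=max(cv2.findContours(m,cv2.RETR_EXTERNAL,cv2.CHAIN_APPROX_NONE)[0],key=len)[:,0,:]
    W=world_z(im,c,88)[:,:2]
    f=least_squares(lambda p:np.hypot(*(W-p[:2]).T)-p[2],[528,-140,90],loss="soft_l1");print(n,"lid",f.x,np.abs(f.fun).mean())
    B=C[(r<45)&(C[...,2]>98)];print(" boss",len(B),np.median(B,0),B[B[:,2]>108].mean(0))
    p=proj(im,[*f.x[:2],110]).astype(int);print(p,"vent dir",np.degrees(np.arctan2(-78-f.x[1],576-f.x[0])))
    x=im["color"][p[1]-50:p[1]+50,p[0]-60:p[0]+60,::-1];cv2.imwrite(f"pics/b_{n}.png",cv2.resize(x,(396,330),interpolation=cv2.INTER_CUBIC));print("crop origin",p-[60,50],"x3.3")
cv2.imwrite("pics/b.png",np.hstack([cv2.imread(f"pics/b_{n}.png") for n in("top","side")]))
E
```

```text
top lid [ 534.97578476 -128.3433502    92.30150176] 0.8561180825960544
 boss 252 [ 534.47939327 -128.20975409  108.26965115] [ 534.90902408 -129.77732929  111.95426753]
[437 188] vent dir 50.82380612565373
crop origin [377 138] x3.3
side lid [ 531.51024287 -125.37181122   92.08409737] 1.1315730207455559
 boss 191 [ 529.9835222  -123.18003886  107.58685671] [ 533.1290357  -125.85010282  111.91059809]
[384 132] vent dir 46.79700162315918
crop origin [324  82] x3.3
```

View pics/b.png

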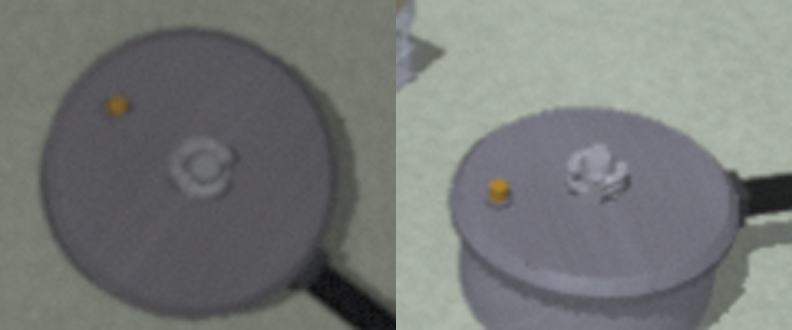

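```bash
python3 -m crank '[[[0,0,0,0,0,1],[0,0,0,0,0,1]]]' -1; python3 -c "
from cell import ctrl;s=ctrl.read_state();print(s['qpos'],s['tool_rot'])"
```

```text
clock: 1.17
eef_pos: [179.0, 624.9, 231.3]
tool_rot: [-3.141, -0.001, 2.648]
force: [-0.7, -1.1, -0.2]
width: 85.2
[-1.39125104  0.62999748  0.09663315  1.51857134 -0.06862974  0.99625017
 -0.19902817] [-3.14149477e+00 -7.21440561e-04  2.64751824e+00]
```

```bash
python3 -m crank '[[[0,0,0,0,0,1],[0,0,0,0,0,1],[0,0,0,0,0,1],[0,0,0,0,0,1],[0,0,0,0,0,1],[0,0,0,0,0,1],[0,0,0,0,0,1],[0,0,0,0,0,1],[0,0,0,0,0,1],[0,0,0,0,0,1],[0,0,0,0,0,1],[0,0,0,0,0,1]]]' -1;python3 -m crank '[[[0,0,0,0,0,1],[0,0,0,0,0,1],[0,0,0,0,0,1],[0,0,0,0,0,1],[0,0,0,0,0,1],[0,0,0,0,0,1],[0,0,0,0,0,1],[0,0,0,0,0,1],[0,0,0,0,0,1],[0,0,0,0,0,1],[0,0,0,0,0,1],[0,0,0,0,0,1]]]'; python3 - <<'E'
from h import *
s=ctrl.read_state();print(s['qpos'])
I={n:ctrl.get_image(n) for n in("top","side")}
def tri(a,b):
    A=[];bb=[]
    for im,p in((I["top"],a),(I["side"],b)):
        R=np.array(im["R"]);c=-R.T@im["t"];d=(rays(im,[p])@R)[0];d/=np.linalg.norm(d);M=np.eye(3)-np.outer(d,d);A.append(M);bb.append(M@c)
    return np.linalg.lstsq(np.vstack(A),np.hstack(bb),rcond=None)[0]
for a,b,z in(((439.1,188),(385.2,129.9),114),((412.5,169.8),(354.9,138),102)):
    print(tri(a,b),world_z(I["top"],[a],z),world_z(I["side"],[b],z))
# handle dir
im=I["top"];C=cloud(im);dk=(im["color"].max(2)<45);dk[:,:460]=0;dk[:200]=0;dk[280:]=0;dk[:,540:]=0
W=C[dk];W=W[np.isfinite(W[:,0])&(W[:,2]>30)];print(len(W),W.mean(0),axis2(W))
E
```

```text
clock: 2.17
eef_pos: [178.1, 625.4, 231.8]
tool_rot: [-3.139, -0.001, 1.327]
force: [-0.2, -0.9, -1.1]
width: 85.2
clock: 3.17
eef_pos: [175.0, 626.8, 231.9]
tool_rot: [-3.138, 0.005, 0.01]
force: [0.6, 0.2, 0.0]
width: 85.2
[-1.77689348  0.7581417   0.81656487  1.53008296 -0.59913827  1.11504425
 -2.38835974]
[ 534.74372188 -131.025283    110.78313988] [[ 534.56335581 -130.00494842  114.        ]] [[ 532.57937039 -127.53248627  114.        ]]
[575.88997406 -79.25394405 100.6002169 ] [[575.44068009 -79.10420288 102.        ]] [[575.17314    -77.66372545 102.        ]]
582 [ 425.47328814 -259.58260376   70.22745187] (np.float64(50.78018302528702), array([ 5.7136715 , 37.52836722]))
```

```bash
python3 -m crank '[[[0,0,0,0,0,-0.65],[0,0,0,0,0,-0.65],[0.5,1,0,0,0,0],[0.5,1,0,0,0,0],[0.5,1,0,0,0,0],[0.5,1,0,0,0,0],[0.5,1,0,0,0,0],[0.5,1,0,0,0,0],[0.5,1,0,0,0,0],[0.5,1,0,0,0,0],[0.5,1,0,0,0,0],[0.5,1,0,0,0,0]]]' -1; cat >> h.py <<'E'
def st(tx=None,ty=None,tz=None,yaw=None):
    from scipy.spatial.transform import Rotation as Ro
    s=ctrl.read_state();p=s["eef_pos"];R=Ro.from_euler("xyz",s["tool_rot"])
    print("t",s["clock"],"p",p.round(1),"rpy",np.degrees(s["tool_rot"]).round(1),"q",s["qpos"].round(2),"F",s["force"].round(1),"T",s["torque"].round(2),"w",round(s["width"],1))
    if tx is not None:
        T=Ro.from_euler("xyz",[np.pi,0,np.radians(yaw)])
        print("rows shift",(R.inv().apply(np.array([tx,ty,tz])-p)/30).round(2),"turn",np.degrees((R.inv()*T).as_rotvec()/6).round(2))
E
python3 -c "
from h import *
st(467,198,231,8.3)"
```

```text
clock: 4.27
eef_pos: [378.0, 360.4, 227.6]
tool_rot: [-3.13, 0.004, 0.229]
force: [0.9, -0.1, -0.2]
width: 85.1
t 4.2667 p [378.  360.4 227.6] rpy [-179.3    0.2   13.1] q [-1.3   0.55  0.76  1.89 -0.5   0.89 -1.64] F [ 0.9 -0.1 -0.2] T [-0.02 -0.05 -0.01] w 85.1
rows shift [ 1.66  5.94 -0.19] turn [-0.11  0.04  0.81]
```

```bash
python3 -m crank '[[[0.28,0.99,0.3,0,0,0.13],[0.28,0.99,0.5,0,0,0.13],[0.28,0.99,0.5,0,0,0.13],[0.28,0.99,0.5,0,0,0.13],[0.28,0.99,0.5,0,0,0.13],[0.28,0.99,0.5,-0.1,0,0.13],[0,0,0.5,0,0,0],[0,0,0,0,0,0]]]' -1; 
python3 -c "
from h import *
st(467,198,100,8.3)"
```

```text
clock: 4.93
eef_pos: [475.3, 183.6, 126.6]
tool_rot: [-3.138, -0.009, 0.165]
force: [-0.5, 0.2, -0.0]
width: 85.2
t 4.9333 p [475.3 183.6 126.6] rpy [-179.8   -0.5    9.5] q [-0.82  0.66  0.61  2.03 -0.64  0.64 -1.19] F [-0.5  0.2 -0. ] T [ 0.07  0.02 -0.01] w 85.2
rows shift [-0.2  -0.52  0.89] turn [-0.03 -0.09  0.19]
```

```bash
python3 -m crank '[[[-0.2,-0.52,0.5,0,-0.1,0.2],[0,0,0.5,0,0,0],[0,0,0.3,0,0,0],[0,0,0,0,0,0]]]' -1; 
python3 - <<'E'
from h import *
st(467,198,37,8.3)
im=ctrl.get_image("side")
p=proj(im,[467,198,60]).astype(int)
cv2.imwrite("pics/g1.png",cv2.resize(im["color"][p[1]-80:p[1]+60,p[0]-90:p[0]+90,::-1],(720,560),interpolation=cv2.INTER_CUBIC))
E
```

```text
clock: 5.27
eef_pos: [468.6, 199.7, 88.6]
tool_rot: [-3.136, -0.002, 0.152]
force: [0.3, 0.2, 0.2]
width: 85.5
t 5.2667 p [468.6 199.7  88.6] rpy [-1.797e+02 -1.000e-01  8.700e+00] q [-0.81  0.72  0.55  2.04 -0.71  0.57 -1.17] F [0.3 0.2 0.2] T [0.01 0.06 0.02] w 85.5
rows shift [-0.07  0.06  1.72] turn [-0.06 -0.02  0.07]
```

View pics/g1.png

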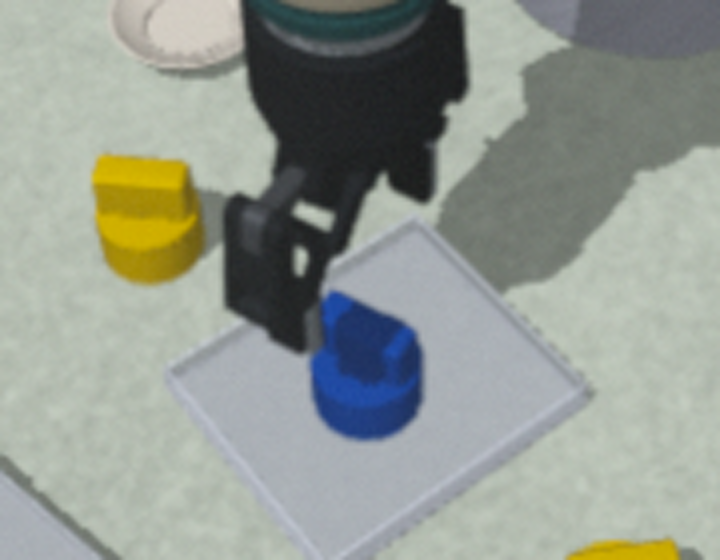

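```bash
python3 -m crank '[[[-0.05,0.06,0.5,-0.05,0,0.07],[0,0,0.5,0,0,0],[0,0,0.4,0,0,0],[0,0,0.2,0,0,0],[0,0,0,0,0,0],[0,0,0,0,0,0]]]' -1; 
python3 -c "
from h import *
st(467,198,38,8.3)"
```

```text
clock: 5.82
eef_pos: [472.4, 201.2, 45.6]
tool_rot: [-3.137, -0.014, 0.152]
force: [0.0, -0.1, 0.3]
width: 85.4
t 5.8167 p [472.4 201.2  45.6] rpy [-179.7   -0.8    8.7] q [-0.75  0.79  0.46  2.06 -0.79  0.46 -1.11] F [ 0.  -0.1  0.3] T [-0.04 -0.    0.03] w 85.4
rows shift [-0.2   0.08  0.25] turn [-0.04 -0.13  0.07]
```

```bash
python3 -m crank '[[[-0.2,0.08,0.22,-0.04,-0.13,0.07],[0,0,0,0,0,0],[0,0,0,0,0,0]]]' -1; 
python3 -c "
from h import *
st(467,198,38,8.3)"
```

```text
clock: 6.07
eef_pos: [467.7, 198.3, 40.5]
tool_rot: [-3.141, -0.002, 0.145]
force: [-0.4, 0.4, 0.8]
width: 85.7
t 6.0667 p [467.7 198.3  40.5] rpy [-1.799e+02 -1.000e-01  8.300e+00] q [-0.75  0.79  0.45  2.06 -0.79  0.46 -1.11] F [-0.4  0.4  0.8] T [ 0.04 -0.01 -0.02] w 85.7
rows shift [-0.03  0.01  0.08] turn [-0.01 -0.02  0.  ]
```

```bash
python3 -m crank '[[[-0.02,0,0.06,0,0,0],[0,0,0,0,0,0],[0,0,0,0,0,0],[0,0,0,0,0,0],[0,0,0,0,0,0],[0,0,0,0,0,0],[0,0,0,0,0,0],[0,0,0,0,0,0],[0,0,0,0,0,0],[0,0,0,0,0,0]]]' 1; 
python3 -c "
from h import *
st(467,198,38,8.3)"
```

```text
clock: 6.9
eef_pos: [467.5, 198.4, 39.5]
tool_rot: [-3.14, -0.004, 0.146]
force: [0.4, 0.8, -0.2]
width: 16.8
t 6.9 p [467.5 198.4  39.5] rpy [-179.9   -0.2    8.3] q [-0.75  0.8   0.45  2.07 -0.79  0.45 -1.11] F [ 0.4  0.8 -0.2] T [-0.01  0.03 -0.01] w 16.8
rows shift [-0.02  0.01  0.05] turn [-0.01 -0.03  0.01]
```

```bash
python3 -m crank '[[[0,0,-0.3,0,0,0],[0,0,-1,0,0,0],[0,0,-1,0,0,0],[0,0,-1,0,0,0],[0,0,-1,0,0,0],[0,0.2,-0.6,0,0,0],[0,0.2,0,0,0,0]]]'; 
python3 - <<'E'
from h import *
st(534.5,-129,185,8.3)
im=ctrl.get_image("side")
p=proj(im,[467,198,170]).astype(int)
y0=max(p[1]-60,0);x0=max(p[0]-90,0)
cv2.imwrite("pics/g2.png",cv2.resize(im["color"][y0:y0+140,x0:x0+180,::-1],(540,420),interpolation=cv2.INTER_CUBIC))
E
```

```text
clock: 7.48
eef_pos: [466.7, 185.2, 193.9]
tool_rot: [3.141, 0.003, 0.144]
force: [0.2, -0.7, -0.9]
width: 16.9
t 7.4833 p [466.7 185.2 193.9] rpy [180.    0.2   8.3] q [-0.92  0.57  0.74  1.98 -0.53  0.8  -1.3 ] F [ 0.2 -0.7 -0.9] T [-0.05 -0.04 -0.03] w 16.9
rows shift [ 0.73 10.69  0.3 ] turn [ 0.01  0.03 -0.  ]
```

View pics/g2.png

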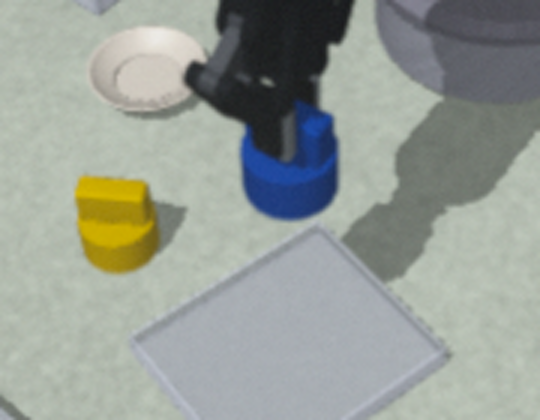

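```bash
python3 -m crank '[[[0.07,0.5,0,0,0,0],[0.07,0.95,0,0,0,-0.4],[0.07,0.95,0,0,0,0],[0.07,0.95,0,0,0,0],[0.07,0.95,0,0,0,0],[0.07,0.95,0,0,0,0],[0.07,0.95,0,0,0,0],[0.07,0.95,0,0,0,0],[0.07,0.95,0,0,0,0],[0.07,0.95,0,0,0,0],[0,0.5,0,0,0,0],[0,0,0,0,0,0]]]'; 
python3 -c "
from h import *
st(534.5,-129,185,50.8)"
```

```text
clock: 8.53
eef_pos: [531.3, -103.4, 179.5]
tool_rot: [-3.137, 0.028, 0.191]
force: [-0.1, -0.7, 0.3]
width: 16.9
t 8.5333 p [ 531.3 -103.4  179.5] rpy [-179.7    1.6   10.9] q [-0.28  0.64  0.66  1.86 -0.5   0.84 -0.74] F [-0.1 -0.7  0.3] T [-0.03 -0.06  0.02] w 16.9
rows shift [-0.06  0.86 -0.19] turn [-0.14  0.24 -6.64]
```

```bash
python3 -m crank '[[[-0.06,0.86,-0.2,0,0.24,-0.3],[0,0,0,0,0,-1],[0,0,0,0,0,-1],[0,0,0,0,0,-1],[0,0,0,0,0,-1],[0,0,0,0,0,-1],[0,0,0,0,0,-0.9],[0,0,0,0,0,-0.3],[0,0,0,0,0,0]]]'; 
python3 -c "
from h import *
st(534.5,-129,185,50.8)"
```

```text
clock: 9.28
eef_pos: [525.8, -118.8, 175.5]
tool_rot: [-3.112, 0.002, 0.908]
force: [-0.6, 0.5, -0.6]
width: 16.5
t 9.2833 p [ 525.8 -118.8  175.5] rpy [-1.783e+02  1.000e-01  5.200e+01] q [-0.1   0.59  0.43  1.87 -0.35  0.78 -0.14] F [-0.6  0.5 -0.6] T [-0.   -0.01 -0.  ] w 16.5
rows shift [-0.09  0.43 -0.33] turn [-0.29  0.03  0.2 ]
```

```bash
python3 -m crank '[[[-0.09,0.43,-0.2,-0.29,0.03,0.2],[0,0,0,0,0,0],[0,0,0,0,0,0]]]'; 
python3 - <<'E'
from h import *
st(534.5,-129,176,50.8)
for n in("side","top"):
    im=ctrl.get_image(n);C=cloud(im);m=blue(im);P=C[m];P=P[np.isfinite(P[:,0])]
    print(n,m.sum(),np.percentile(P,[2,50,98],axis=0).round(0).tolist())
    p=proj(im,[534,-129,150]).astype(int);y0=max(p[1]-70,0);x0=max(p[0]-85,0)
    c=im["color"][y0:y0+150,x0:x0+170,::-1].copy();print("origin",x0,y0,c.shape,"bbox",np.argwhere(m)[:,::-1].min(0),np.argwhere(m)[:,::-1].max(0))
    cv2.imwrite(f"pics/h_{n}.png",cv2.resize(c,(396,350),interpolation=cv2.INTER_CUBIC))
cv2.imwrite("pics/h.png",np.hstack([cv2.imread(f"pics/h_{n}.png") for n in("top","side")]))
E
```

```text
clock: 9.53
eef_pos: [533.9, -127.1, 180.0]
tool_rot: [-3.141, -0.0, 0.884]
force: [-1.5, -0.2, -0.7]
width: 16.7
t 9.5333 p [ 533.9 -127.1  180. ] rpy [-179.9   -0.    50.6] q [-0.11  0.59  0.45  1.86 -0.35  0.77 -0.16] F [-1.5 -0.2 -0.7] T [0.03 0.05 0.08] w 16.7
rows shift [-0.04  0.06  0.13] turn [-0.01 -0.   -0.03]
side 546 [[508.0, -137.0, 146.0], [525.0, -110.0, 173.0], [549.0, -101.0, 203.0]]
origin 301 45 (150, 170, 3) bbox [375   8] [557 125]
top 233 [[516.0, -126.0, 153.0], [538.0, -110.0, 177.0], [554.0, -96.0, 254.0]]
origin 358 116 (150, 170, 3) bbox [432 173] [450 196]
```

View pics/h.png

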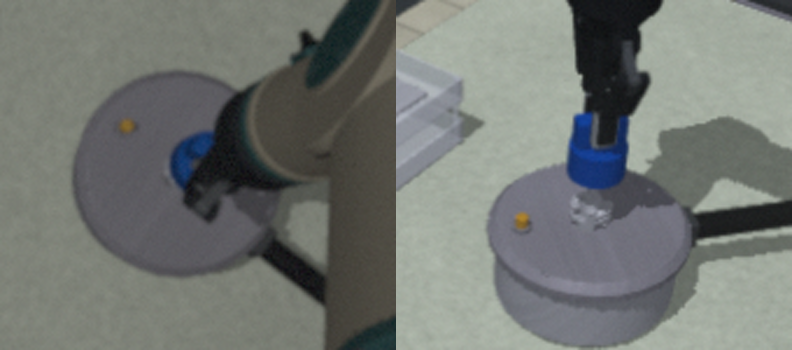

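```bash
cat >> h.py <<'E'
def fitskirt(im,x,y,z0):
    from scipy.optimize import minimize
    hsv=cv2.cvtColor(im["color"],cv2.COLOR_RGB2HSV)
    m=(blue(im)).astype(np.uint8);a=np.linspace(0,2*np.pi,40)
    c0=proj(im,[x,y,z0+15]);
    yy,xx=np.mgrid[:400,:640];m[(abs(xx-c0[0])>25)|(abs(yy-c0[1])>35)]=0
    S=4
    def sil(p):
        pts=np.array([proj(im,[p[0]+26*np.cos(t),p[1]+26*np.sin(t),z]) for t in a for z in(p[2],p[2]+31)])
        k=np.zeros((400,640),np.float32);h=cv2.convexHull(((pts)*16).astype(np.int32).reshape(-1,1,2));cv2.fillConvexPoly(k,h,1,cv2.LINE_AA,4);return k
    return m,sil
E
python3 - <<'E'
from h import *
im=ctrl.get_image("side");s=ctrl.read_state();p=s["eef_pos"];zr=p[2]-36.5
m,sil=fitskirt(im,p[0],p[1],zr)
def ext(k,r0,r1):
    rows=[np.flatnonzero(k[r]>0.5) for r in range(r0,r1)]
    return np.array([(q[0]+q[-1])/2 for q in rows if len(q)]).mean(),np.mean([len(q) for q in rows])
k=sil([p[0],p[1],zr]);ys=np.flatnonzero(k.max(1)>.5);print("pred rows",ys[0],ys[-1],"mask bottom",np.flatnonzero(m.max(1))[[0,-1]])
b=np.flatnonzero(m.max(1))[-1]
print("mask mid col",ext(m,b-12,b-4),"pred",ext(k,ys[-1]-12,ys[-1]-4))
# boss column in the side view: bright ring vs lid
pl=proj(im,[535,-129.3,105]);print("boss pred px",pl)
g=im["color"].mean(2);P=pl.astype(int);sub=g[P[1]-14:P[1]+16,P[0]-22:P[0]+22]
print("lid grey",np.median(sub));w=(sub>np.median(sub)+15);q=np.argwhere(w);print("bright cols",q[:,1].min()+P[0]-22,q[:,1].max()+P[0]-22,"rows",q[:,0].min()+P[1]-14,q[:,0].max()+P[1]-14)
# sensitivities
for d in([1,0,0],[0,1,0]):print(d,proj(im,np.array([535,-129,105])+d)-proj(im,[535,-129,105]))
cy=lambda zt,zb:np.array([proj(im,[535+19*np.cos(t),-129.3+19*np.sin(t),zt]) for t in np.linspace(0,6.28,60)])
e=cy(105.5,0);print("pred ring cols",e.min(0),e.max(0))
E
```

```text
pred rows 99 126 mask bottom [ 92 125]
mask mid col (np.float64(386.5625), np.float64(23.875)) pred (np.float64(386.25), np.float64(26.0))
boss pred px [384.31704455 132.37840988]
lid grey 116.33333333333333
bright cols 376 405 rows 118 140
[1, 0, 0] [-0.38977833 -0.1835748 ]
[0, 1, 0] [-0.25852564  0.22904807]
pred ring cols [375.46305593 126.7029589 ] [393.23576345 137.84783741]
```

```bash
python3 -m crank '[[[-0.03,0.06,0.3,0,0,-0.03],[0,0,0.3,0,0,0],[0,0,0.2,0,0,0],[0,0,0,0,0,0],[0,0,0,0,0,0]]]'; 
python3 -c "
from h import *
st(535,-129.2,148,50.8)"
```

```text
clock: 10.1
eef_pos: [534.5, -129.2, 152.8]
tool_rot: [-3.14, 0.001, 0.887]
force: [0.1, 0.1, -0.1]
width: 16.8
t 10.1 p [ 534.5 -129.2  152.8] rpy [-179.9    0.    50.8] q [-0.09  0.63  0.42  1.88 -0.38  0.71 -0.13] F [ 0.1  0.1 -0.1] T [0.07 0.02 0.02] w 16.8
rows shift [0.01 0.01 0.16] turn [-0.02  0.01  0.  ]
```

```bash
python3 -m crank '[[[0.01,0.01,0.1,0,0,0],[0,0,0.1,0,0,0],[0,0,0.1,0,0,0],[0,0,0,0,0,0]]]'; 
python3 -c "
from h import *
st(535,-129.2,140,50.8)"
```

```text
clock: 10.43
eef_pos: [534.8, -129.3, 142.6]
tool_rot: [-3.139, 0.001, 0.887]
force: [-0.6, 0.4, -0.6]
width: 16.9
t 10.4333 p [ 534.8 -129.3  142.6] rpy [-1.799e+02  1.000e-01  5.080e+01] q [-0.08  0.64  0.41  1.89 -0.39  0.69 -0.12] F [-0.6  0.4 -0.6] T [ 0.01  0.03 -0.01] w 16.9
rows shift [0.01 0.   0.09] turn [-0.02  0.01  0.  ]
```

```bash
python3 -m crank '[[[0,0,0.06,0,0,0],[0,0,0.06,0,0,0],[0,0,0,0,0,0]]]'; python3 -m crank '[[[0,0,0.05,0,0,0],[0,0,0.03,0,0,0],[0,0,0,0,0,0]]]'; 
python3 -c "
from h import *
st(535,-129.2,136,50.8)"
```

```text
clock: 10.68
eef_pos: [535.0, -129.3, 138.8]
tool_rot: [-3.14, 0.001, 0.887]
force: [-0.5, 0.9, -1.8]
width: 17.2
clock: 10.93
eef_pos: [535.2, -129.3, 136.4]
tool_rot: [-3.14, 0.0, 0.887]
force: [-0.3, -0.5, -0.8]
width: 16.9
t 10.9333 p [ 535.2 -129.3  136.4] rpy [-179.9    0.    50.8] q [-0.08  0.65  0.41  1.9  -0.39  0.68 -0.12] F [-0.3 -0.5 -0.8] T [ 0.01 -0.01  0.01] w 16.9
rows shift [-0.   -0.01  0.01] turn [-0.01  0.    0.  ]
```

```bash
python3 -m crank '[[[0,0,0.04,0,0,0],[0,0,0.03,0,0,0],[0,0,0.03,0,0,0]]]'; python3 -m crank '[[[0,0,0.03,0,0,0],[0,0,0.03,0,0,0]]]'
```

```text
clock: 11.18
eef_pos: [535.4, -129.5, 135.8]
tool_rot: [-3.141, -0.001, 0.887]
force: [-2.5, 0.6, 6.8]
width: 16.8
clock: 11.35
eef_pos: [535.4, -129.5, 135.8]
tool_rot: [-3.141, -0.003, 0.886]
force: [-1.8, 1.8, 7.2]
width: 16.9
```

```bash
python3 -m crank '[[[0,0,0.02,0,0,-0.3],[0,0,0.02,0,0,-0.3],[0,0,0.02,0,0,-0.3]]]'; python3 -m crank '[[[0,0,0.02,0,0,-0.3],[0,0,0.02,0,0,-0.3],[0,0,0.02,0,0,-0.3]]]';
python3 -c "
from h import *
st(535,-129.2,136,50.8)"
```

```text
clock: 11.6
eef_pos: [536.2, -129.8, 135.8]
tool_rot: [3.14, -0.004, 0.986]
force: [-0.7, 0.0, 5.7]
width: 16.9
clock: 11.85
eef_pos: [537.2, -130.1, 135.6]
tool_rot: [3.137, -0.005, 1.088]
force: [-2.0, 1.8, 7.5]
width: 16.9
t 11.85 p [ 537.2 -130.1  135.6] rpy [179.7  -0.3  62.3] q [-0.03  0.64  0.34  1.9  -0.34  0.66  0.04] F [-2.   1.8  7.5] T [ 0.42  0.45 -0.12] w 16.9
rows shift [-0.01 -0.08 -0.01] turn [ 0.04 -0.06  1.92]
```

```bash
python3 -m crank '[[[0,-0.03,0.02,0,0,-0.3],[0,-0.03,0.02,0,-0.02,-0.3],[0,-0.03,0.02,0,-0.02,-0.3]]]';
python3 -c "
from h import *
st(535.2,-129.4,136,50.8)"
```

```text
clock: 12.1
eef_pos: [537.0, -129.5, 135.6]
tool_rot: [3.132, -0.003, 1.189]
force: [-0.3, -0.5, 5.0]
width: 17.2
t 12.1 p [ 537.  -129.5  135.6] rpy [179.4  -0.2  68.1] q [-0.02  0.64  0.31  1.9  -0.31  0.64  0.11] F [-0.3 -0.5  5. ] T [ 0.16  0.02 -0.07] w 17.2
rows shift [-0.02 -0.06 -0.01] turn [ 0.09 -0.04  2.89]
```

```bash
python3 -m crank '[[[0,-0.05,0.03,0.04,0,-0.3],[0,-0.04,0.03,0.04,0,-0.3],[0,-0.04,0.03,0.03,0,-0.3]]]';
python3 -c "
from h import *
st(535.2,-129.4,136,50.8)"
```

```text
clock: 12.35
eef_pos: [537.1, -129.3, 135.3]
tool_rot: [3.134, -0.003, 1.291]
force: [-0.6, -0.3, 5.6]
width: 16.8
t 12.35 p [ 537.1 -129.3  135.3] rpy [179.6  -0.2  74. ] q [ 0.    0.63  0.28  1.9  -0.29  0.64  0.18] F [-0.6 -0.3  5.6] T [ 0.22  0.01 -0.06] w 16.8
rows shift [-0.02 -0.06 -0.02] turn [ 0.07 -0.04  3.86]
```

```bash
python3 -m crank '[[[0,-0.03,0.03,0.03,0,-0.3],[0,-0.02,0.03,0.03,0,-0.3],[0,-0.02,0.03,0.03,0,-0.3]]]';
python3 -c "
from h import *
st(535.2,-129.4,136,50.8)"
```

```text
clock: 12.6
eef_pos: [536.8, -128.9, 134.1]
tool_rot: [3.139, -0.004, 1.393]
force: [0.2, -0.3, -1.2]
width: 17.2
t 12.6 p [ 536.8 -128.9  134.1] rpy [179.9  -0.2  79.8] q [ 0.02  0.63  0.25  1.89 -0.26  0.64  0.26] F [ 0.2 -0.3 -1.2] T [-0.    0.08  0.  ] w 17.2
rows shift [-0.02 -0.05 -0.06] turn [ 0.01 -0.04  4.84]
```

```bash
python3 -m crank '[[[0,-0.02,0.05,0,0,-0.1],[0,-0.02,0.05,0,0,0],[0,0,0.05,0,0,0]]]';
python3 -c "
from h import *
st(535.2,-129.4,128,50.8)"
```

```text
clock: 12.85
eef_pos: [535.4, -128.8, 128.6]
tool_rot: [3.14, -0.004, 1.407]
force: [-0.4, 0.0, -0.5]
width: 17.0
t 12.85 p [ 535.4 -128.8  128.6] rpy [179.9  -0.2  80.6] q [ 0.03  0.64  0.25  1.9  -0.26  0.63  0.27] F [-0.4  0.  -0.5] T [-0.01  0.02 -0.01] w 17.0
rows shift [-0.02 -0.    0.02] turn [ 0.01 -0.04  4.97]
```

```bash
python3 -m crank '[[[0,0,0.03,0,0,0],[0,0,0.03,0,0,0],[0,0,0.02,0,0,0]]]';
python3 -c "
from h import *
st(535.2,-129.4,128,50.8)"
```

```text
clock: 13.1
eef_pos: [535.3, -128.8, 127.8]
tool_rot: [3.14, -0.004, 1.406]
force: [-2.0, 1.9, 7.7]
width: 16.5
t 13.1 p [ 535.3 -128.8  127.8] rpy [179.9  -0.3  80.6] q [ 0.03  0.64  0.25  1.9  -0.26  0.63  0.27] F [-2.   1.9  7.7] T [0.16 0.5  0.02] w 16.5
rows shift [-0.02 -0.   -0.01] turn [ 0.01 -0.05  4.96]
```

```bash
python3 -m crank '[[[0,0,0.02,0,0,0.3],[0,0,0.02,0,0,0.4],[0,0,0.02,0,0,0.4]]]'; python3 -m crank '[[[0,0,0.025,0,0,0.4],[0,0,0.025,0,0,0.4],[0,0,0.025,0,0,0.4]]]';
python3 -c "
from h import *
st(535.2,-129.2,128,20)"
```

```text
clock: 13.35
eef_pos: [537.0, -129.1, 127.7]
tool_rot: [3.136, -0.005, 1.287]
force: [-1.0, 0.3, 4.8]
width: 17.0
clock: 13.6
eef_pos: [537.1, -130.0, 127.4]
tool_rot: [3.136, -0.006, 1.156]
force: [-2.1, 0.4, 7.9]
width: 16.7
t 13.6 p [ 537.1 -130.   127.4] rpy [179.7  -0.3  66.2] q [-0.02  0.65  0.32  1.9  -0.33  0.63  0.09] F [-2.1  0.4  7.9] T [0.01 0.58 0.11] w 16.7
rows shift [ 0.   -0.07 -0.02] turn [ 0.03 -0.07  7.71]
```

```bash
python3 -m crank '[[[0,-0.02,0.025,0,0,0.4],[0,-0.02,0.025,0,-0.02,0.4],[0,-0.02,0.025,0,-0.02,0.4]]]'; python3 -m crank '[[[0,-0.02,0.025,0,-0.02,0.4],[0,-0.02,0.025,0,0,0.4],[0,-0.02,0.025,0,0,0.4]]]';
python3 -c "
from h import *
st(535.2,-129.2,128,20)"
```

```text
clock: 13.85
eef_pos: [536.8, -130.2, 127.2]
tool_rot: [3.132, -0.003, 1.025]
force: [0.8, 0.7, 5.2]
width: 16.8
clock: 14.1
eef_pos: [536.8, -130.3, 126.7]
tool_rot: [3.128, -0.002, 0.893]
force: [-0.8, -0.6, 6.6]
width: 16.9
t 14.1 p [ 536.8 -130.3  126.7] rpy [ 1.792e+02 -1.000e-01  5.120e+01] q [-0.07  0.66  0.4   1.91 -0.4   0.63 -0.1 ] F [-0.8 -0.6  6.6] T [-0.14  0.31  0.09] w 16.9
rows shift [-0.   -0.06 -0.05] turn [ 0.12 -0.06  5.19]
```

```bash
python3 -m crank '[[[0,-0.01,0.025,0.05,0,0.4],[0,-0.01,0.025,0.05,0,0.4],[0,-0.01,0.025,0.05,0,0.4]]]'; python3 -m crank '[[[0,-0.01,0.025,0.04,0,0.4],[0,-0.01,0.025,0.04,0,0.4],[0,-0.01,0.025,0.04,0,0.4]]]';
python3 -c "
from h import *
st(535.2,-129.2,124.3,20)"
```

```text
clock: 14.35
eef_pos: [536.8, -131.0, 126.3]
tool_rot: [3.141, -0.003, 0.762]
force: [-0.6, -0.3, 7.2]
width: 16.9
clock: 14.6
eef_pos: [536.9, -131.5, 125.9]
tool_rot: [-3.131, -0.003, 0.63]
force: [-1.3, 0.2, 5.4]
width: 16.9
t 14.6 p [ 536.9 -131.5  125.9] rpy [-179.4   -0.2   36.1] q [-0.1   0.68  0.46  1.89 -0.48  0.68 -0.29] F [-1.3  0.2  5.4] T [-0.09  0.37  0.07] w 16.9
rows shift [ 0.   -0.1   0.06] turn [-0.11 -0.02  2.69]
```

```bash
python3 -m crank '[[[0,-0.05,0.025,-0.03,0,0.4],[0,-0.04,0.025,-0.03,0,0.4],[0,-0.04,0.025,0,0,0.4]]]'; python3 -m crank '[[[0,-0.03,0.025,0,0,0.4],[0,-0.03,0.025,0,0,0.4],[0,-0.02,0.025,0,0,0.4]]]';
python3 -c "
from h import *
st(535.2,-129.2,124.3,15)"
```

```text
clock: 14.85
eef_pos: [536.5, -131.4, 125.5]
tool_rot: [3.14, -0.004, 0.497]
force: [-1.3, -0.7, 4.4]
width: 16.9
clock: 15.1
eef_pos: [536.1, -131.8, 125.1]
tool_rot: [3.136, -0.006, 0.365]
force: [-2.4, -0.3, 7.6]
width: 17.1
t 15.1 p [ 536.1 -131.8  125.1] rpy [179.7  -0.3  20.9] q [-0.15  0.7   0.54  1.91 -0.55  0.68 -0.48] F [-2.4 -0.3  7.6] T [-0.11  0.59  0.14] w 17.1
rows shift [ 0.   -0.09  0.03] turn [ 0.05 -0.06  0.99]
```

```bash
python3 -m crank '[[[0,-0.04,0.025,0.02,-0.02,0.4],[0,-0.03,0.025,0.02,-0.02,0.4],[0,-0.03,0.025,0,-0.02,0.4]]]';
python3 -c "
from h import *
st(535.2,-129.2,124.3,10)"
```

```text
clock: 15.35
eef_pos: [536.0, -131.9, 124.6]
tool_rot: [3.135, -0.002, 0.232]
force: [-0.6, -1.0, 5.2]
width: 16.7
t 15.35 p [ 536.  -131.9  124.6] rpy [ 1.796e+02 -1.000e-01  1.330e+01] q [-0.18  0.71  0.58  1.91 -0.59  0.69 -0.59] F [-0.6 -1.   5.2] T [-0.26  0.36  0.  ] w 16.7
rows shift [-0.01 -0.09  0.01] turn [ 0.06 -0.02  0.55]
```

```bash
python3 -m crank '[[[0,-0.03,0.025,0,0,0.3],[0,-0.03,0.025,0,0,0.3],[0,-0.02,0.025,0,0,0.3]]]';
python3 -c "
from h import *
st(535.2,-129.2,124.3,10)"
```

```text
clock: 15.6
eef_pos: [536.0, -131.9, 124.5]
tool_rot: [3.132, -0.004, 0.132]
force: [-1.8, -0.1, 8.1]
width: 16.5
t 15.6 p [ 536.  -131.9  124.5] rpy [179.5  -0.3   7.6] q [-0.2   0.72  0.61  1.91 -0.61  0.7  -0.66] F [-1.8 -0.1  8.1] T [0.07 0.6  0.06] w 16.5
rows shift [-0.01 -0.09  0.01] turn [ 0.09 -0.04 -0.41]
```

```bash
python3 -m crank '[[[0,-0.03,0.025,0.04,0,0.3],[0,-0.03,0.025,0.04,-0.02,0.3],[0,-0.02,0.025,0,0,0]]]';
python3 -c "
from h import *
st(535.2,-129.2,124.3,4)"
```

```text
clock: 15.85
eef_pos: [536.2, -131.7, 124.4]
tool_rot: [3.138, -0.005, 0.064]
force: [-2.5, 0.8, 8.9]
width: 16.9
t 15.85 p [ 536.2 -131.7  124.4] rpy [179.8  -0.3   3.7] q [-0.2   0.72  0.63  1.91 -0.63  0.71 -0.71] F [-2.5  0.8  8.9] T [0.09 0.62 0.03] w 16.9
rows shift [-0.03 -0.09  0.  ] turn [ 0.03 -0.05 -0.06]
```

```bash
python3 -m crank '[[[0,0,0,0,0,0],[0,0,0,0,0,0],[0,0,0,0,0,0]]]'; python3 -m crank '[[[0,0,0,0,0,0],[0,0,0,0,0,0],[0,0,0,0,0,0],[0,0,0,0,0,0],[0,0,0,0,0,0],[0,0,0,0,0,0],[0,0,0,0,0,0],[0,0,0,0,0,0]]]' -1; python3 -m crank '[[[0,0,-0.2,0,0,0],[0,0,-0.6,0,0,0],[0,0,-1,0,0,0],[0,0,-1,0,0,0],[0,0,-1,0,0,0],[0,-0.6,-0.8,0,0,0],[0,-1,0,0,0,0],[0,-1,0,0,0,0],[0,-1,0,0,0,0],[0,-1,0,0,0,0],[0,-1,0,0,0,0],[0,-1,0,0,0,0]]]';python3 -m crank '[[[0,-1,0,0,0,0],[0,-1,0,0,0,0],[0,-0.5,0,0,0,0],[0,0,0,0,0,0]]]'; 
python3 - <<'E'
from h import *
st()
O=[]
for n in("top","side"):
    im=ctrl.get_image(n);C=cloud(im);m=blue(im);P=C[m];P=P[np.isfinite(P[:,0])&(P[:,1]<0)&(P[:,2]>80)]
    T=P[P[:,2]>138];S=P[(P[:,2]<126)&(P[:,2]>112)];print(n,len(P),"bar",T.mean(0).round(1),axis2(T),np.percentile(T[:,2],[10,50,90]),"skirt top z",np.median(S[:,2]) if len(S) else '')
    p=proj(im,[535,-129,105]).astype(int);c=im["color"][p[1]-55:p[1]+55,p[0]-62:p[0]+62,::-1]
    O.append(cv2.resize(c,(396,350),interpolation=cv2.INTER_CUBIC))
cv2.imwrite("pics/f.png",np.hstack(O))
E
```

```text
clock: 16.1
eef_pos: [536.2, -131.8, 124.4]
tool_rot: [3.138, -0.005, 0.064]
force: [0.1, 0.1, 2.6]
width: 16.6
clock: 16.77
eef_pos: [536.2, -131.3, 123.5]
tool_rot: [3.138, -0.004, 0.065]
force: [0.3, -0.8, -0.1]
width: 85.1
clock: 17.77
eef_pos: [524.0, 62.9, 273.7]
tool_rot: [3.133, -0.011, 0.044]
force: [1.1, 0.1, -1.0]
width: 85.3
clock: 18.1
eef_pos: [518.8, 149.7, 274.4]
tool_rot: [3.138, -0.011, 0.054]
force: [0.6, -0.3, -0.1]
width: 85.5
t 18.1 p [518.8 149.7 274.4] rpy [179.8  -0.6   3.1] q [-0.88  0.53  0.84  1.79 -0.46  1.01 -1.38] F [ 0.6 -0.3 -0.1] T [-0.01  0.    0.01] w 85.5
top 520 bar [ 535.3 -131.1  146.7] (np.float64(-176.1780563034911), array([ 5.35835554, 12.36818852])) [143.79247111 147.13960674 149.42108697] skirt top z 119.47419234780142
side 657 bar [ 532.6 -126.8  145.2] (np.float64(-173.74521113670616), array([ 4.49958627, 12.96623941])) [139.51074649 146.14228476 148.82949547] skirt top z 119.39210025147571
```

View pics/f.png

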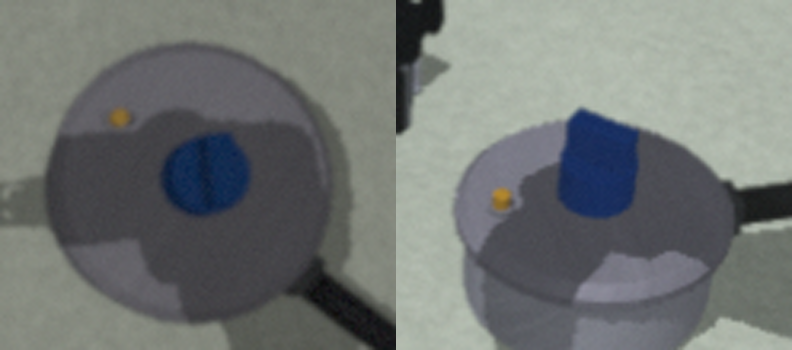

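```bash
python3 -c "
from cell import ctrl;print(ctrl.finish_job())"
```

```text
the job is handed in; nothing more can be done
None
```

I took the blue knob from its tray, set it over the boss with its bar at the vent, clicked it into the thread, screwed it down flush, let go and handed the job in.

- **Click:** the knob rested on the thread at 5–7 N. About 29° anticlockwise it began to drop, and it bottomed 8.0 mm down.
- **Screwing down:** it turned 77° clockwise and sank 3.4 mm of the expected 3.5 mm. It had levelled off by about 73°, and no force reading passed 9 N.
- **After release:** both cameras show the knob upright. They put its top at about 146–147 mm and the skirt top at 119.4 mm, against 147 and 119 mm when flush. The gripper was empty and clear at hand-in, about 18 s in.

**Disagreements and gaps:**
- The two cameras differ by 3–4 mm on the knob's sideways position, more than the 2 mm calibration figure. An offset of 3–4 mm between them was there from the start.
- The tool drifted up to 2–3 mm sideways while turning, within what the play and finger give would allow.
- I did not measure the other objects again at the end, but I touched none of them.

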